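Find the slack microscope stage clip

ROBOT

A 6-joint arm with a two-finger parallel gripper is mounted at the origin on the work surface. World frame = base frame: x ahead of the robot, y to its left, z up, the work surface at z = 0. Lengths are in m, angles in degrees, forces in N, time in s.
With the tool pointing down it reaches from about 0.4 to 0.825 m from the base axis. Payload 7 kg.
Tool frame: the origin (TCP) lies at the very end of the fingers, on their centre line; the grasp point (between the pads) lies r.pinch_z behind it (r.pinch_z is the distance from the TCP to the grasp point, in m); z points along the fingers, y is the direction in which the jaws open and shut (so a half turn about z gives the same grasp; the last joint's range is limited). The gripper opens to 88 mm and grips with 3 to 60 N. Pads are 19 mm wide; open, the fingers measure 130 mm over their backs; the gripper's body (78 mm by 193 mm) begins 47 mm behind the grasp point.
Start: joints at [-49.326, 20.546, 0.682, 0, -70.136, -16.507], TCP at [0.276, -0.616, 0.227] pointing down, gripper open.
Joint ranges: [-176.03, 176.03], [-82.01, 121.73], [-58.28, 71.71], [-173.87, 95.51], [-174.79, -0.11], [-173.66, 173.66]. Speed limits (degrees/s): [136.94, 136.94, 172.46, 180, 180, 180].

INTERFACE

Orientations are given as [roll, pitch, yaw] about the fixed x, y, z axes, in that order (R = Rz(yaw) Ry(pitch) Rx(roll)).
In Python, from plant import r gives the robot as it stands. The module is installed in compiled form; this text tells all that it offers.
- The arm moves only by the tool servo_tool, never from a script. Its argument "steps" is a list of rows, each a list of 5 numbers: the finger opening in cm, from 0 to 8.76, then the shift along the tool's x, y, z in cm, then the turn about the tool's z in degrees. In form: [[fingers, x, y, z, spin], ...]. A call has 1 to 8 rows; each row shifts and turns the commanded pose from where the row before left it, along the tool's axes as they then stand; what a row does not reach is not made up. A row lasts 1/8 s, in which the tool goes at most 62.5 mm and 10.7 degrees, less where a joint would pass 70% of its speed; a pose out of reach is approached as far as the arm can. A call with a gripper value outside its range is refused whole. The fingers move at their own pace and stop on an object; "squeeze" is the grip in N (left out, the last holds). Time passes only in rows, so rows that do not move let the fingers close. It gives the time, the measured TCP pose, the force and the opening at its end, in the units of the state.
- r.get_state(): the state, without advancing time (a new reading comes with each control period).
- r.capture(name): name is "scene" or "side" or "wrist"; returns the picture (400x640x3 uint8, red, green, blue); there is no depth.
- r.calibration(name): a dict with "K" (3x3 intrinsics, pixels), "rvec" (rotation vector, rad) and "tvec" (3), from world to camera coordinates, as OpenCV has them; the wrist camera has in their place "tool_from_camera" (4x4, takes a point from camera to tool coordinates, whose origin is the TCP and whose axes are the flange's). Camera axes: x right, y down, z forward; pixel columns grow to the right and rows downward; lengths in m; the calibration is good to about 2 mm. A picture is of the moment at which its call begins: read the wrist's pose just before it. calibration takes no time and is no camera call.
- r.close_job(): hands the job in, once; it reports no verdict.
The state is a dict: "time_s": time; "joints": joint angles; "qd": joint speeds; "joint_torque": joint torques, N m; "tcp_pos": TCP position; "eef_rot": TCP orientation; "contact_force": force on the tool from outside, world axes, zero at the start; "moment": the same for the moment, N m; "gripper_width": finger opening in m.
Only numpy, scipy, OpenCV 4.12 (cv2) and the standard library are available. Lean on these libraries where they do the work, as an engineer would, in place of code of your own. Each camera call takes 0.05 s, during which the arm holds its last target.

TASK

Three microscope stage clips are clamped on the little carriages of the checking jig, and one of them has gone slack. Working from left to right as seen from the robot, press the free end of each clip down to its stop, feeling how hard it springs back on the way, and keep it firmly on the stop with 10 to 15 N for about half a second; more than 20 N spoils a clip. Then draw the carriage of the slackest clip fully out towards the robot by its tab, leave the other two home, do not disturb the things around the jig, and let go.

Things in the scene. Friction and masses are not known exactly. Their poses are not given: they have to be found in the camera images.
- jig: Checking jig: aluminium plate 210 x 270 x 10 mm, screwed to the bench. Origin at the centre of its underside; x points away from the robot along the carriages, y to the left across them, z up. Three identical-looking carriages stand on it at y = +80, 0 and -80 mm; which of a, b, c stands where changes. All heights given are above the bench.
- tip_a (a point): Pressing point of stage clip a: top of the steel dome (12 mm across, 3 mm high) on the 18 x 18 mm pad at the leaf's free end; at rest 59 mm above the bench. Somewhere between 8 and 14 mm lower the clip meets a solid stop, where the force rises steeply (10 to 20 N per mm); the depth differs from clip to clip. More than 20 N spoils a clip.
- clip_a: Leaf of clip a, 12 mm wide, 2 mm thick. Origin at the jaws that clamp it, 55 mm up; it runs 57 mm to the jig's -x to its pressing point, with a small upturned lip beyond. It springs back, with about 1 N preload; stiffness does not show. Just above the stop a sound clip pushes back with more than 5 N, the slack one with about half of that.
- tab_a (a point): Pull tab of carriage a: upright black tab on the carriage's robot end, 10 mm along the jig's x, 16 mm along y, standing 32 mm up from the carriage's top face (30 mm above the bench) to 62 mm. The point is at its middle, 48 mm above the bench; 43 mm from the pressing point along -x.
- carriage_a (a joint): How far carriage a (150 x 40 x 12 mm, carries the clip, its jaws and the tab) is drawn out along the jig's -x, towards the robot, in m: 0 home, 0.035 fully out against its end stop. It stays where it is left; about 3 N moves it.
- tip_b (a point): Pressing point of stage clip b: top of the steel dome (12 mm across, 3 mm high) on the 18 x 18 mm pad at the leaf's free end; at rest 59 mm above the bench. Somewhere between 8 and 14 mm lower the clip meets a solid stop, where the force rises steeply (10 to 20 N per mm); the depth differs from clip to clip. More than 20 N spoils a clip.
- clip_b: Leaf of clip b, 12 mm wide, 2 mm thick. Origin at the jaws that clamp it, 55 mm up; it runs 57 mm to the jig's -x to its pressing point, with a small upturned lip beyond. It springs back, with about 1 N preload; stiffness does not show. Just above the stop a sound clip pushes back with more than 5 N, the slack one with about half of that.
- tab_b (a point): Pull tab of carriage b: upright black tab on the carriage's robot end, 10 mm along the jig's x, 16 mm along y, standing 32 mm up from the carriage's top face (30 mm above the bench) to 62 mm. The point is at its middle, 48 mm above the bench; 43 mm from the pressing point along -x.
- carriage_b (a joint): How far carriage b (150 x 40 x 12 mm, carries the clip, its jaws and the tab) is drawn out along the jig's -x, towards the robot, in m: 0 home, 0.035 fully out against its end stop. It stays where it is left; about 3 N moves it.
- tip_c (a point): Pressing point of stage clip c: top of the steel dome (12 mm across, 3 mm high) on the 18 x 18 mm pad at the leaf's free end; at rest 59 mm above the bench. Somewhere between 8 and 14 mm lower the clip meets a solid stop, where the force rises steeply (10 to 20 N per mm); the depth differs from clip to clip. More than 20 N spoils a clip.
- clip_c: Leaf of clip c, 12 mm wide, 2 mm thick. Origin at the jaws that clamp it, 55 mm up; it runs 57 mm to the jig's -x to its pressing point, with a small upturned lip beyond. It springs back, with about 1 N preload; stiffness does not show. Just above the stop a sound clip pushes back with more than 5 N, the slack one with about half of that.
- tab_c (a point): Pull tab of carriage c: upright black tab on the carriage's robot end, 10 mm along the jig's x, 16 mm along y, standing 32 mm up from the carriage's top face (30 mm above the bench) to 62 mm. The point is at its middle, 48 mm above the bench; 43 mm from the pressing point along -x.
- carriage_c (a joint): How far carriage c (150 x 40 x 12 mm, carries the clip, its jaws and the tab) is drawn out along the jig's -x, towards the robot, in m: 0 home, 0.035 fully out against its end stop. It stays where it is left; about 3 N moves it.
- slide_box: Closed grey box for slides, 85 x 100 x 34 mm, lying behind the jig; bystander. Origin at the centre of its underside.
- oil_bottle: Small amber immersion oil bottle, 32 mm across, 65 mm tall, behind the jig; bystander. Origin at the centre of its underside.
- pen: Black pen, about 135 mm long, 10 mm thick, lying on a sheet of paper to the left of the jig; bystander. Origin at the middle of its underside.

How it is judged (in metres and radians):
On the way, in this order (a step that is already met when the one before it is completed fails the run):
1. the left-hand clip is held against its stop with more than 8 N (more than any clip's own spring force) for 0.3 s (((y of tip_a in the frame of jig between 0.04 and 0.2 m and contact force between the fingers and clip_a above 8 N) or (y of tip_b in the frame of jig between 0.04 and 0.2 m and contact force between the fingers and clip_b above 8 N) or (y of tip_c in the frame of jig between 0.04 and 0.2 m and contact force between the fingers and clip_c above 8 N))), for 0.3 s.
2. then the middle clip likewise (((y of tip_a in the frame of jig between -0.04 and 0.04 m and contact force between the fingers and clip_a above 8 N) or (y of tip_b in the frame of jig between -0.04 and 0.04 m and contact force between the fingers and clip_b above 8 N) or (y of tip_c in the frame of jig between -0.04 and 0.04 m and contact force between the fingers and clip_c above 8 N))), for 0.3 s.
3. then the right-hand clip likewise (((y of tip_a in the frame of jig between -0.2 and -0.04 m and contact force between the fingers and clip_a above 8 N) or (y of tip_b in the frame of jig between -0.2 and -0.04 m and contact force between the fingers and clip_b above 8 N) or (y of tip_c in the frame of jig between -0.2 and -0.04 m and contact force between the fingers and clip_c above 8 N))), for 0.3 s.
4. then the carriage of the slackest clip is drawn out by more than 29 of its 35 mm (((value of joint carriage_a above 0.029 m and z of tip_a in the frame of jig below 0.0589 m and value of joint each of carriage_b, carriage_c below 0.005 m) or (value of joint carriage_b above 0.029 m and z of tip_b in the frame of jig below 0.0589 m and value of joint each of carriage_a, carriage_c below 0.005 m) or (value of joint carriage_c above 0.029 m and z of tip_c in the frame of jig below 0.0589 m and value of joint each of carriage_a, carriage_b below 0.005 m))), for 0.2 s.
At the end, for the whole second after the job is handed in: The carriage of the slackest clip is out by more than 29 mm of its 35 mm, the other two are home within 5 mm, and the clips are untouched. (The judge knows the slack clip by its resting 0.3 mm lower than the others, too little to measure; feel it by its force.) (((value of joint carriage_a above 0.029 m and z of tip_a in the frame of jig below 0.0589 m and value of joint each of carriage_b, carriage_c below 0.005 m) or (value of joint carriage_b above 0.029 m and z of tip_b in the frame of jig below 0.0589 m and value of joint each of carriage_a, carriage_c below 0.005 m) or (value of joint carriage_c above 0.029 m and z of tip_c in the frame of jig below 0.0589 m and value of joint each of carriage_a, carriage_b below 0.005 m)) and contact force between the fingers and clip_a below 0.1 N and contact force between the fingers and clip_b below 0.1 N and contact force between the fingers and clip_c below 0.1 N).
It fails at once if a clip is loaded with more than 20 N (contact force between anything else and clip_a above 20 N or contact force between anything else and clip_b above 20 N or contact force between anything else and clip_c above 20 N).
It fails at once if the carriage of a sound clip is drawn out by more than 12 mm ((value of joint carriage_a above 0.012 m and z of tip_a in the frame of jig above 0.0589 m) or (value of joint carriage_b above 0.012 m and z of tip_b in the frame of jig above 0.0589 m) or (value of joint carriage_c above 0.012 m and z of tip_c in the frame of jig above 0.0589 m)).
It fails at once if a thing beside the jig is moved by more than 25 mm (distance of any of slide_box, oil_bottle, pen from where it was at the start of the episode above 0.025 m).
It also fails if it takes over 61 s, if anything falls off the work surface, if the arm or the gripper's body presses on something with over 40 N, if the wrist force passes 120 N, or if a joint passes its speed limit or range.

## Working session

There is one attempt and no reset: what is moved stays moved. The work goes in short steps, Python scripts to look and compute and a tool call to move; the robot and the scene stay as the last step left them, time stands still between calls to the robot, and variables do not carry over. Pictures are saved under pics/ and viewed, and the job is handed in when it is done.

Besides the shell and the picture viewer there is one more tool, called after "Call:" as a command line: name --pt "numbers of a row" for each row, then --argument value for the rest. servo_tool: Moves the arm, as the interface text tells. Its arguments: {"type":"object","properties":{"steps":{"type":"array","items":{"type":"array","items":{"type":"number"}}},"squeeze":{"type":"number"}},"required":["steps"]}

```bash
mkdir -p pics; python3 - <<'E'
from plant import r
import cv2
s=r.get_state();print({k:s[k] for k in('time_s','tcp_pos','eef_rot','contact_force','gripper_width')},r.pinch_z)
for n in('scene','side'):
    im=r.capture(n);cv2.imwrite(f'pics/{n}0.png',im[:,:,::-1]);print(n,r.calibration(n))
print(r.calibration('wrist'))
E
```

```text
{'time_s': 0.0, 'tcp_pos': array([ 0.27611194, -0.61538739,  0.2256164 ]), 'eef_rot': array([ 1.79902218e+02, -1.01545976e-02, -1.55836857e+02]), 'contact_force': array([-0.68618662,  0.51001817,  0.38072939]), 'gripper_width': 0.08724779314596501} 0.0188
scene {'K': array([[420.80839212,   0.        , 324.55906113],
       [  0.        , 420.80839212, 199.44994063],
       [  0.        ,   0.        ,   1.        ]]), 'rvec': array([ 1.254028  ,  2.11901656, -1.09700406]), 'tvec': array([ 0.21947154, -0.32396213,  1.43552677])}
side {'K': array([[502.59491437,   0.        , 317.13799197],
       [  0.        , 502.59491437, 204.7523623 ],
       [  0.        ,   0.        ,   1.        ]]), 'rvec': array([ 0.68547814, -2.44040743,  1.39601162]), 'tvec': array([0.61077183, 0.19762025, 0.81576855])}
{'K': array([[328.65397781,   0.        , 323.51257116],
       [  0.        , 328.65397781, 198.86397391],
       [  0.        ,   0.        ,   1.        ]]), 'tool_from_camera': array([[-7.55414874e-04, -9.61031505e-01, -2.76437835e-01,
         7.45767609e-02],
       [ 9.99998989e-01, -1.05890055e-03,  9.48577370e-04,
        -4.43620873e-04],
       [-1.20433291e-03, -2.76436839e-01,  9.61031333e-01,
        -1.58912949e-01],
       [ 0.00000000e+00,  0.00000000e+00,  0.00000000e+00,
         1.00000000e+00]])}
```

View pics/scene0.png

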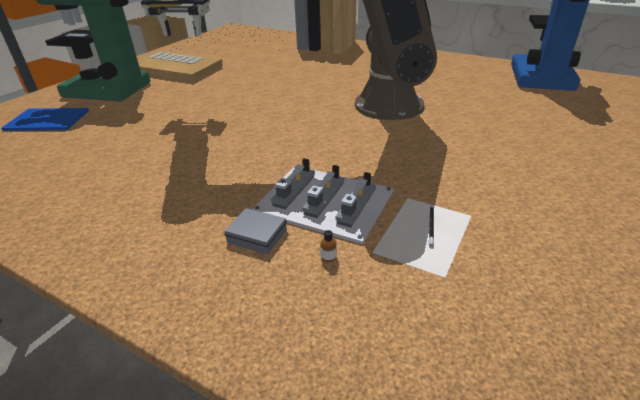

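View pics/side0.png

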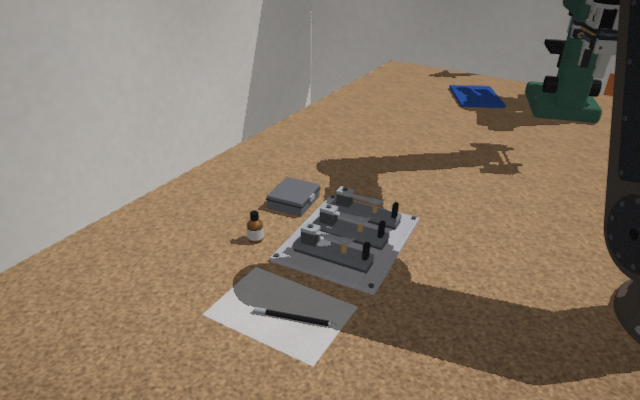

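The scene view has the tab tops near (306,162), (336,168) and (367,175). The side view has them near (395,206), (382,225) and (366,245). I'll zoom in.

```bash
python3 - <<'E'
import cv2,numpy as np
a=cv2.imread('pics/scene0.png')[150:250,245:405];b=cv2.imread('pics/side0.png')[180:300,265:425]
cv2.imwrite('pics/z1.png',cv2.resize(a,None,fx=5,fy=5,interpolation=cv2.INTER_CUBIC))
cv2.imwrite('pics/z2.png',cv2.resize(b,None,fx=5,fy=5,interpolation=cv2.INTER_CUBIC))
E
```

```text
(no output)
```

View pics/z1.png

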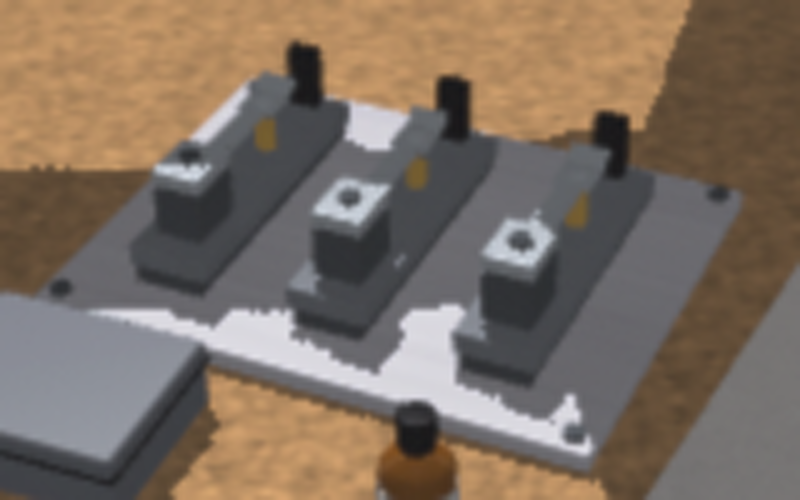

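View pics/z2.png

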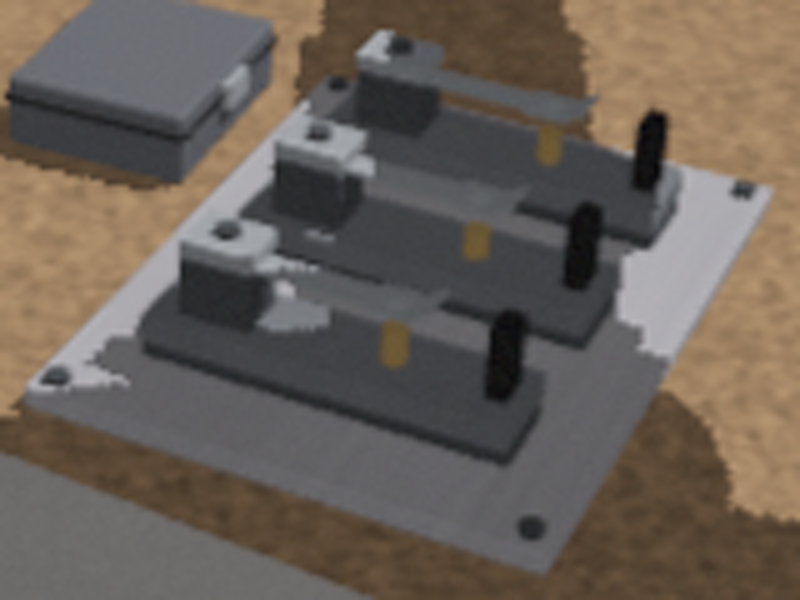

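Zoomed views: plate corners and tab tops are clear, so I'll cast rays for both.

```bash
cat >h.py <<'E'
import numpy as np,cv2
from plant import r
def ray(n,uv):
    c=r.calibration(n);R=cv2.Rodrigues(c['rvec'])[0]
    o=-R.T@c['tvec'];d=R.T@np.linalg.inv(c['K'])@np.array([uv[0],uv[1],1.]);return o,d
def plane(n,uv,z):
    o,d=ray(n,uv);return o+d*(z-o[2])/d[2]
def tri(l):
    A=0;b=0
    for n,uv in l:
        o,d=ray(n,uv);d=d/np.linalg.norm(d);P=np.eye(3)-np.outer(d,d);A=A+P;b=b+P@o
    return np.linalg.solve(A,b)
E
python3 - <<'E'
from h import *
S=lambda p:(p[0]/5+245,p[1]/5+150)
T=lambda p:(p[0]/5+265,p[1]/5+180)
for a,b in zip([(305,44),(454,78),(612,115)],[(655,115),(588,207),(512,315)]):
    print('tabtop',tri([('scene',S(a)),('side',T(b))]),plane('scene',S(a),.062),plane('side',T(b),.062))
for p in [(742,194),(594,455)]: print('scene corner',plane('scene',S(p),.01))
for p in [(771,190),(545,570),(27,393)]: print('side corner',plane('side',T(p),.01))
E
```

```text
tabtop [ 0.52963067 -0.00455971  0.06191814] [ 0.5301745  -0.00406846  0.062     ] [ 0.52967062 -0.0050199   0.062     ]
tabtop [0.52365206 0.07469498 0.06209641] [0.52470312 0.07570239 0.062     ] [0.52392091 0.072982   0.062     ]
tabtop [0.51734163 0.1540922  0.06130619] [0.5199664  0.15591407 0.062     ] [0.5171864  0.15297937 0.062     ]
scene corner [0.48000819 0.20807834 0.01      ]
scene corner [0.68340872 0.22514955 0.01      ]
side corner [ 0.49365925 -0.05817917  0.01      ]
side corner [0.47104526 0.21423431 0.01      ]
side corner [0.67765945 0.22635456 0.01      ]
```

Call:
servo_tool --pt "0 -2 2 0 0" --pt "0 -4 4 0 0" --pt "0 -4.2 4.2 0 0" --pt "0 -4.2 4.2 0 0" --pt "0 -4.2 4.2 0 0" --pt "0 -4.2 4.2 0 0" --pt "0 -4.2 4.2 0 0" --pt "0 -4.2 4.2 0 0" --squeeze 15

```text
time_s: 1.1
tcp_pos: [0.4334, -0.2016, 0.2266]
eef_rot: [-180.0, 0.0, -155.8]
contact_force: [1.9, 0.3, 0.8]
gripper_width: 0.0134
```

Call:
servo_tool --pt "0 -4.2 4.2 0 0" --pt "0 -4.2 4.2 0 0" --pt "0 -4.2 4.2 0 0" --pt "0 -4.2 4.2 0 0" --pt "0 -3 3 0 0" --pt "0 -1.6 1.7 0 9.8" --pt "0 0 0 0 9.8" --pt "0 0 0 0 0"

```text
time_s: 2.1
tcp_pos: [0.5402, 0.0806, 0.2261]
eef_rot: [-180.0, -0.1, -175.3]
contact_force: [-0.4, -0.4, -0.1]
gripper_width: 0.0004
```

```bash
python3 - <<'E'
from plant import r
import cv2
s=r.get_state();print({k:s[k] for k in('time_s','tcp_pos','eef_rot','contact_force','gripper_width','joints')})
im=r.capture('wrist');cv2.imwrite('pics/w1.png',im[:,:,::-1])
E
```

```text
{'time_s': 2.1, 'tcp_pos': array([0.54020178, 0.08058375, 0.22605886]), 'eef_rot': array([-1.79985947e+02, -5.65132673e-02, -1.75338201e+02]), 'contact_force': array([-0.4262493 , -0.39524176, -0.07082292]), 'gripper_width': 0.00036425958172393174, 'joints': array([ 2.90353640e+01,  8.48748159e+00, -1.56632306e+01, -1.15254817e-02,
       -6.59065643e+01, -1.14368848e+02])}
```

View pics/w1.png

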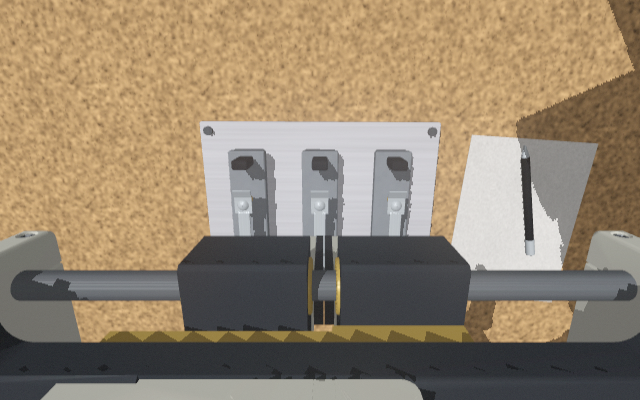

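The wrist view shows the three domes near (243,205), (319,205) and (397,205), with the jig straight to the tool. I'll turn these into positions.

```bash
cat >>h.py <<'E'
from scipy.spatial.transform import Rotation as Ro
def wray(s,uv):
    c=r.calibration('wrist');M=c['tool_from_camera'];R=Ro.from_euler('xyz',s['eef_rot'],degrees=True).as_matrix()
    d=R@M[:3,:3]@np.linalg.inv(c['K'])@np.array([uv[0],uv[1],1.]);o=np.array(s['tcp_pos'])+R@M[:3,3];return o,d
def wplane(s,uv,z):
    o,d=wray(s,uv);return o+d*(z-o[2])/d[2]
E
python3 - <<'E'
from h import *
s=r.get_state()
for uv in[(243,205),(319,205),(397,205)]: print('dome',wplane(s,uv,.0585))
for uv in[(208,131),(432.5,132)]: print('screw',wplane(s,uv,.011))
a=cv2.imread('pics/w1.png')[120:240,195:445];cv2.imwrite('pics/z3.png',cv2.resize(a,None,fx=3.2,fy=3.2,interpolation=cv2.INTER_CUBIC))
E
```

```text
dome [ 0.57294041 -0.00107689  0.0585    ]
dome [0.56642379 0.0776427  0.0585    ]
dome [0.55973266 0.15847019 0.0585    ]
screw [ 0.50499324 -0.05228137  0.011     ]
screw [0.48531693 0.1980855  0.011     ]
```

View pics/z3.png

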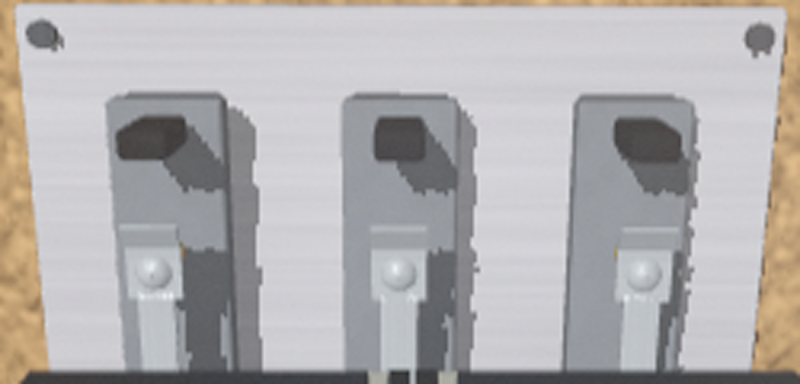

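Wrist and two-camera estimates agree to about 1 mm. Next I go above the left clip.

Call:
servo_tool --pt "0 -1 2.7 3 0" --pt "0 -1 2.7 4 0" --pt "0 -0.65 2.16 4 0" --pt "0 0 0 3 0" --pt "0 0 0 1.6 0" --pt "0 0 0 0 0" --pt "0 0 0 0 0"

```text
time_s: 3.02
tcp_pos: [0.5617, 0.1578, 0.0719]
eef_rot: [180.0, 0.1, -175.4]
contact_force: [0.6, -0.3, 0.7]
gripper_width: 0.0003
```

Call:
servo_tool --pt "0 0.1 0 0.5 0" --pt "0 0 0 0.5 0" --pt "0 0 0 0.15 0" --pt "0 0 0 0 0" --pt "0 0 0 0 0"

```text
time_s: 3.65
tcp_pos: [0.5598, 0.1577, 0.0591]
eef_rot: [-180.0, -0.0, -175.4]
contact_force: [-0.6, -0.7, 0.9]
gripper_width: 0.0003
```

```bash
python3 - <<'E'
from h import *
s=r.get_state();print(s['tcp_pos'],s['contact_force'])
cv2.imwrite('pics/w2.png',r.capture('wrist')[:,:,::-1])
cv2.imwrite('pics/s2.png',cv2.resize(r.capture('side')[180:300,265:425,::-1],None,fx=5,fy=5,interpolation=cv2.INTER_CUBIC))
E
```

```text
[0.55984735 0.1577098  0.05913829] [-0.57919041 -0.6664982   0.88138464]
```

View pics/s2.png

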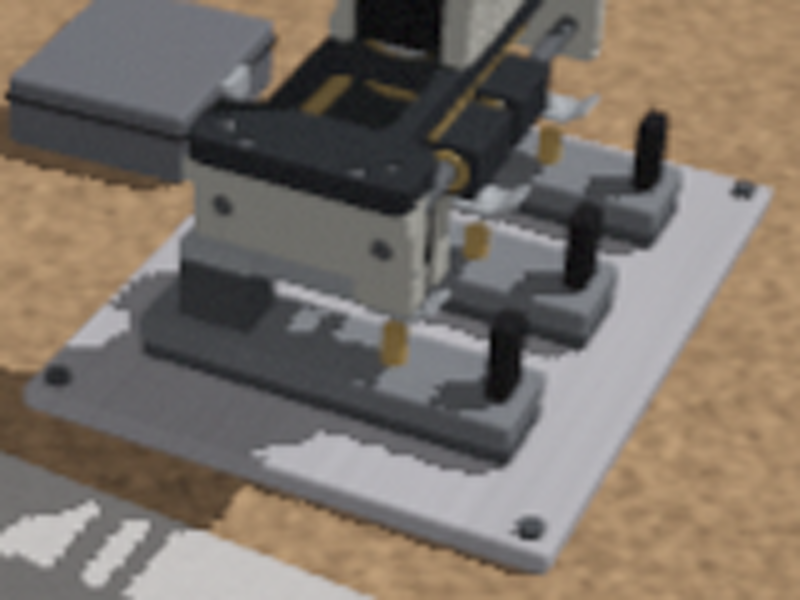

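View pics/w2.png

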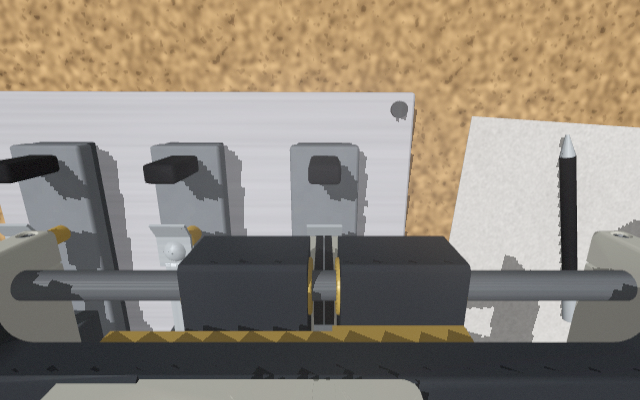

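Alignment is good: the lip is centred below the fingers and nothing else is near. I'm pressing now.

Call:
servo_tool --pt "0 0 0 0.1 0" --pt "0 0 0 0.1 0" --pt "0 0 0 0.1 0" --pt "0 0 0 0 0"

```text
time_s: 4.25
tcp_pos: [0.5598, 0.1577, 0.056]
eef_rot: [-180.0, -0.0, -175.4]
contact_force: [-1.0, 0.4, 2.9]
gripper_width: 0.0007
```

Call:
servo_tool --pt "0 0 0 0.1 0" --pt "0 0 0 0.1 0" --pt "0 0 0 0.1 0" --pt "0 0 0 0.05 0" --pt "0 0 0 0 0"

```text
time_s: 4.88
tcp_pos: [0.5599, 0.1577, 0.0526]
eef_rot: [180.0, 0.0, -175.4]
contact_force: [-1.5, -0.3, 4.0]
gripper_width: 0.0007
```

Call:
servo_tool --pt "0 0 0 0.05 0" --pt "0 0 0 0.05 0" --pt "0 0 0 0 0"

```text
time_s: 5.25
tcp_pos: [0.56, 0.1578, 0.0516]
eef_rot: [180.0, 0.0, -175.4]
contact_force: [-1.8, -0.1, 4.8]
gripper_width: 0.0001
```

Call:
servo_tool --pt "0 0 0 0.04 0" --pt "0 0 0 0 0"

```text
time_s: 5.5
tcp_pos: [0.56, 0.1578, 0.0512]
eef_rot: [180.0, 0.0, -175.4]
contact_force: [-0.9, 0.2, 5.3]
gripper_width: 0.0001
```

Call:
servo_tool --pt "0 0 0 0.04 0" --pt "0 0 0 0 0"

```text
time_s: 5.75
tcp_pos: [0.56, 0.1577, 0.0508]
eef_rot: [180.0, 0.0, -175.4]
contact_force: [-0.7, -0.3, 4.4]
gripper_width: 0.0009
```

Call:
servo_tool --pt "0 0 0 0.04 0" --pt "0 0 0 0 0"

```text
time_s: 6.0
tcp_pos: [0.5601, 0.1578, 0.0505]
eef_rot: [180.0, 0.0, -175.4]
contact_force: [-0.3, 0.1, 4.5]
gripper_width: 0.0007
```

Call:
servo_tool --pt "0 0 0 0.04 0" --pt "0 0 0 0 0"

```text
time_s: 6.25
tcp_pos: [0.5601, 0.1578, 0.0501]
eef_rot: [180.0, 0.0, -175.4]
contact_force: [-1.0, -0.6, 5.3]
gripper_width: 0.0001
```

Call:
servo_tool --pt "0 0 0 0.04 0" --pt "0 0 0 0 0"

```text
time_s: 6.5
tcp_pos: [0.5601, 0.1578, 0.0497]
eef_rot: [180.0, 0.0, -175.4]
contact_force: [-2.3, 0.3, 5.5]
gripper_width: 0.0004
```

Call:
servo_tool --pt "0 0 0 0.04 0" --pt "0 0 0 0 0"

```text
time_s: 6.75
tcp_pos: [0.5601, 0.1578, 0.0494]
eef_rot: [180.0, 0.0, -175.4]
contact_force: [-0.9, -1.2, 5.5]
gripper_width: 0.0003
```

Call:
servo_tool --pt "0 0 0 0.04 0" --pt "0 0 0 0 0"

```text
time_s: 7.0
tcp_pos: [0.5602, 0.1578, 0.0492]
eef_rot: [180.0, 0.0, -175.4]
contact_force: [-0.4, -0.9, 8.0]
gripper_width: 0.0008
```

Call:
servo_tool --pt "0 0 0 0.03 0" --pt "0 0 0 0 0"

```text
time_s: 7.25
tcp_pos: [0.5602, 0.1578, 0.0491]
eef_rot: [180.0, 0.0, -175.4]
contact_force: [-1.6, -1.0, 10.1]
gripper_width: 0.0008
```

Call:
servo_tool --pt "0 0 0 0.03 0" --pt "0 0 0 0 0"

```text
time_s: 7.5
tcp_pos: [0.5602, 0.1578, 0.0489]
eef_rot: [180.0, 0.1, -175.4]
contact_force: [-1.8, -0.8, 11.2]
gripper_width: 0.0005
```

Call:
servo_tool --pt "0 0 0 0 0" --pt "0 0 0 0 0" --pt "0 0 0 0 0" --pt "0 0 0 0 0"

```text
time_s: 8.0
tcp_pos: [0.5602, 0.1578, 0.0489]
eef_rot: [180.0, 0.1, -175.4]
contact_force: [-2.4, -1.6, 9.9]
gripper_width: 0.0003
```

Call:
servo_tool --pt "0 0 0 0.03 0" --pt "0 0 0 0 0" --pt "0 0 0 0 0" --pt "0 0 0 0 0"

```text
time_s: 8.5
tcp_pos: [0.5603, 0.1578, 0.0488]
eef_rot: [180.0, 0.1, -175.4]
contact_force: [-2.9, -1.2, 11.8]
gripper_width: 0.0006
```

Call:
servo_tool --pt "0 0 0 0 0" --pt "0 0 0 0 0"

```text
time_s: 8.75
tcp_pos: [0.5603, 0.1578, 0.0488]
eef_rot: [180.0, 0.1, -175.4]
contact_force: [-2.6, 0.0, 11.4]
gripper_width: 0.0005
```

Call:
servo_tool --pt "0 0 0 -0.4 0" --pt "0 0 0 -0.9 0" --pt "0 0 0 -0.9 0" --pt "0 0 0 0 0" --pt "0 0 0 0 0"

```text
time_s: 9.38
tcp_pos: [0.5596, 0.1576, 0.0696]
eef_rot: [-180.0, -0.0, -175.4]
contact_force: [-0.1, -0.2, -0.4]
gripper_width: 0.0007
```

The left clip gave about 5.6 N just above the stop and was then held at about 11.5 N. On to the middle clip.

Call:
servo_tool --pt "0 0 -2 0 0" --pt "0 0 -4 0 0" --pt "0 0 -2 0 0" --pt "0 0 0 0.5 0" --pt "0 0 0 0.4 0" --pt "0 0 0 0 0" --pt "0 0 0 0 0"

```text
time_s: 10.25
tcp_pos: [0.5662, 0.0786, 0.0608]
eef_rot: [-180.0, -0.0, -175.4]
contact_force: [-0.3, 0.1, 0.6]
gripper_width: 0.0006
```

Call:
servo_tool --pt "0 0 0 0.1 0" --pt "0 0 0 0.1 0" --pt "0 0 0 0.1 0" --pt "0 0 0 0.1 0" --pt "0 0 0 0 0"

```text
time_s: 10.88
tcp_pos: [0.5663, 0.0781, 0.0569]
eef_rot: [180.0, 0.0, -175.4]
contact_force: [-0.7, 0.8, 1.7]
gripper_width: 0.0007
```

Call:
servo_tool --pt "0 0 0 0.1 0" --pt "0 0 0 0.1 0" --pt "0 0 0 0.1 0" --pt "0 0 0 0.05 0" --pt "0 0 0 0 0"

```text
time_s: 11.5
tcp_pos: [0.5664, 0.078, 0.0534]
eef_rot: [180.0, 0.0, -175.4]
contact_force: [-0.4, 1.5, 3.3]
gripper_width: 0.0004
```

Call:
servo_tool --pt "0 0 0 0.1 0" --pt "0 0 0 0.07 0" --pt "0 0 0 0 0"

```text
time_s: 11.88
tcp_pos: [0.5664, 0.078, 0.0517]
eef_rot: [180.0, 0.0, -175.4]
contact_force: [0.3, 1.3, 5.1]
gripper_width: 0.0004
```

Call:
servo_tool --pt "0 0 0 0.04 0" --pt "0 0 0 0 0"

```text
time_s: 12.12
tcp_pos: [0.5664, 0.078, 0.0513]
eef_rot: [180.0, 0.0, -175.4]
contact_force: [-0.0, 0.2, 4.9]
gripper_width: 0.0003
```

Call:
servo_tool --pt "0 0 0 0.04 0" --pt "0 0 0 0 0"

```text
time_s: 12.38
tcp_pos: [0.5664, 0.078, 0.0509]
eef_rot: [180.0, 0.0, -175.4]
contact_force: [-0.1, 1.5, 4.3]
gripper_width: 0.0006
```

Call:
servo_tool --pt "0 0 0 0.04 0" --pt "0 0 0 0 0"

```text
time_s: 12.62
tcp_pos: [0.5664, 0.078, 0.0505]
eef_rot: [180.0, 0.0, -175.4]
contact_force: [0.5, 1.3, 5.0]
gripper_width: 0.0004
```

Call:
servo_tool --pt "0 0 0 0.04 0" --pt "0 0 0 0 0"

```text
time_s: 12.88
tcp_pos: [0.5664, 0.078, 0.0502]
eef_rot: [180.0, 0.0, -175.4]
contact_force: [1.3, 1.3, 5.1]
gripper_width: 0.0003
```

Call:
servo_tool --pt "0 0 0 0.04 0" --pt "0 0 0 0 0"

```text
time_s: 13.12
tcp_pos: [0.5665, 0.078, 0.0498]
eef_rot: [180.0, 0.0, -175.4]
contact_force: [0.8, 1.4, 5.6]
gripper_width: 0.0004
```

Call:
servo_tool --pt "0 0 0 0.04 0" --pt "0 0 0 0 0"

```text
time_s: 13.38
tcp_pos: [0.5665, 0.0781, 0.0494]
eef_rot: [180.0, 0.0, -175.4]
contact_force: [0.8, 1.0, 5.6]
gripper_width: 0.0002
```

Call:
servo_tool --pt "0 0 0 0.04 0" --pt "0 0 0 0 0"

```text
time_s: 13.62
tcp_pos: [0.5666, 0.078, 0.0491]
eef_rot: [180.0, 0.0, -175.4]
contact_force: [0.3, 0.8, 5.7]
gripper_width: 0.0003
```

Call:
servo_tool --pt "0 0 0 0.03 0" --pt "0 0 0 0 0"

```text
time_s: 13.88
tcp_pos: [0.5666, 0.0781, 0.0488]
eef_rot: [180.0, 0.0, -175.4]
contact_force: [1.2, 1.5, 5.7]
gripper_width: 0.0003
```

Call:
servo_tool --pt "0 0 0 0.04 0" --pt "0 0 0 0 0"

```text
time_s: 14.12
tcp_pos: [0.5666, 0.0781, 0.0484]
eef_rot: [180.0, 0.0, -175.4]
contact_force: [0.6, 1.2, 6.5]
gripper_width: 0.0004
```

Call:
servo_tool --pt "0 0 0 0.04 0" --pt "0 0 0 0 0"

```text
time_s: 14.38
tcp_pos: [0.5667, 0.0781, 0.0481]
eef_rot: [180.0, 0.0, -175.4]
contact_force: [1.2, 0.0, 6.6]
gripper_width: 0.0005
```

Call:
servo_tool --pt "0 0 0 0.03 0" --pt "0 0 0 0 0"

```text
time_s: 14.62
tcp_pos: [0.5667, 0.0781, 0.0478]
eef_rot: [180.0, 0.1, -175.4]
contact_force: [0.2, 1.7, 5.3]
gripper_width: 0.0005
```

Call:
servo_tool --pt "0 0 0 0.04 0" --pt "0 0 0 0 0"

```text
time_s: 14.88
tcp_pos: [0.5668, 0.0781, 0.0474]
eef_rot: [180.0, 0.1, -175.4]
contact_force: [1.9, 1.2, 6.2]
gripper_width: 0.0005
```

Call:
servo_tool --pt "0 0 0 0.04 0" --pt "0 0 0 0 0"

```text
time_s: 15.12
tcp_pos: [0.5668, 0.0781, 0.0471]
eef_rot: [180.0, 0.1, -175.4]
contact_force: [0.8, 0.7, 5.8]
gripper_width: 0.0002
```

Call:
servo_tool --pt "0 0 0 0.03 0" --pt "0 0 0 0 0"

```text
time_s: 15.38
tcp_pos: [0.5668, 0.0781, 0.0468]
eef_rot: [180.0, 0.1, -175.4]
contact_force: [0.8, 1.0, 7.1]
gripper_width: 0.0004
```

Call:
servo_tool --pt "0 0 0 0.03 0" --pt "0 0 0 0 0"

```text
time_s: 15.62
tcp_pos: [0.5669, 0.0782, 0.0465]
eef_rot: [180.0, 0.1, -175.4]
contact_force: [0.7, 0.6, 7.3]
gripper_width: 0.0002
```

Call:
servo_tool --pt "0 0 0 0.03 0" --pt "0 0 0 0 0"

```text
time_s: 15.88
tcp_pos: [0.5669, 0.0781, 0.0463]
eef_rot: [180.0, 0.1, -175.4]
contact_force: [0.1, 1.1, 7.8]
gripper_width: -0.0001
```

Call:
servo_tool --pt "0 0 0 0.03 0" --pt "0 0 0 0 0"

```text
time_s: 16.12
tcp_pos: [0.567, 0.0781, 0.0462]
eef_rot: [180.0, 0.1, -175.4]
contact_force: [-0.3, 0.4, 8.8]
gripper_width: 0.0006
```

Call:
servo_tool --pt "0 0 0 0.03 0" --pt "0 0 0 0 0"

```text
time_s: 16.38
tcp_pos: [0.5669, 0.0781, 0.046]
eef_rot: [180.0, 0.1, -175.4]
contact_force: [-1.1, 0.4, 10.1]
gripper_width: 0.0003
```

Call:
servo_tool --pt "0 0 0 0.04 0" --pt "0 0 0 0 0" --pt "0 0 0 0 0"

```text
time_s: 16.75
tcp_pos: [0.567, 0.0781, 0.0459]
eef_rot: [180.0, 0.1, -175.4]
contact_force: [-0.5, 1.4, 12.5]
gripper_width: 0.0006
```

Call:
servo_tool --pt "0 0 0 0.01 0" --pt "0 0 0 0 0" --pt "0 0 0 0 0" --pt "0 0 0 0 0" --pt "0 0 0 0 0"

```text
time_s: 17.38
tcp_pos: [0.5671, 0.0781, 0.0458]
eef_rot: [180.0, 0.1, -175.4]
contact_force: [-1.1, 0.8, 12.2]
gripper_width: 0.0003
```

The middle clip gave about 6.5 N above its stop and was held at about 12 N. Next is the right clip.

Call:
servo_tool --pt "0 0 0 -0.4 0" --pt "0 0 0 -0.9 0" --pt "0 0 0 -0.9 0" --pt "0 0 0 -0.1 0" --pt "0 0 -2 0 0" --pt "0 0 -4 0 0" --pt "0 0 -1.9 0 0" --pt "0 0 0 0 0"

```text
time_s: 18.38
tcp_pos: [0.5721, -0.0026, 0.0672]
eef_rot: [-180.0, -0.1, -175.6]
contact_force: [0.2, 0.1, -0.2]
gripper_width: 0.0006
```

Call:
servo_tool --pt "0 0 0 0.5 0" --pt "0 0 0 0.3 0" --pt "0 0 0 0 0" --pt "0 0 0 0 0"

```text
time_s: 18.88
tcp_pos: [0.5725, -0.0004, 0.0596]
eef_rot: [-180.0, -0.0, -175.4]
contact_force: [-0.0, 0.5, -0.5]
gripper_width: 0.0004
```

Call:
servo_tool --pt "0 0 0 0.1 0" --pt "0 0 0 0.1 0" --pt "0 0 0 0.1 0" --pt "0 0 0 0.1 0" --pt "0 0 0 0 0"

```text
time_s: 19.5
tcp_pos: [0.5726, -0.0007, 0.0556]
eef_rot: [180.0, 0.0, -175.4]
contact_force: [-0.1, 0.4, 0.5]
gripper_width: 0.0006
```

Call:
servo_tool --pt "0 0 0 0.1 0" --pt "0 0 0 0.1 0" --pt "0 0 0 0.1 0" --pt "0 0 0 0.05 0" --pt "0 0 0 0 0"

```text
time_s: 20.12
tcp_pos: [0.5726, -0.0008, 0.0521]
eef_rot: [-180.0, 0.0, -175.4]
contact_force: [-0.2, 0.5, 2.3]
gripper_width: 0.0008
```

Call:
servo_tool --pt "0 0 0 0.05 0" --pt "0 0 0 0 0"

```text
time_s: 20.38
tcp_pos: [0.5726, -0.0008, 0.0517]
eef_rot: [180.0, 0.0, -175.4]
contact_force: [-0.3, 2.5, 2.3]
gripper_width: 0.0002
```

Call:
servo_tool --pt "0 0 0 0.05 0" --pt "0 0 0 0 0"

```text
time_s: 20.62
tcp_pos: [0.5727, -0.0007, 0.0512]
eef_rot: [180.0, 0.0, -175.4]
contact_force: [0.8, 1.1, 1.8]
gripper_width: 0.0001
```

Call:
servo_tool --pt "0 0 0 0.05 0" --pt "0 0 0 0 0"

```text
time_s: 20.88
tcp_pos: [0.5727, -0.0008, 0.0507]
eef_rot: [180.0, 0.0, -175.4]
contact_force: [0.0, 1.7, 1.5]
gripper_width: 0.0008
```

Clearly softer, as expected for the slack one. Continuing.

Call:
servo_tool --pt "0 0 0 0.05 0" --pt "0 0 0 0 0"

```text
time_s: 21.12
tcp_pos: [0.5727, -0.0007, 0.0502]
eef_rot: [180.0, 0.0, -175.4]
contact_force: [1.0, 0.4, 3.8]
gripper_width: 0.0003
```

Call:
servo_tool --pt "0 0 0 0.05 0" --pt "0 0 0 0 0"

```text
time_s: 21.38
tcp_pos: [0.5727, -0.0007, 0.0497]
eef_rot: [180.0, 0.0, -175.4]
contact_force: [1.3, 1.1, 2.3]
gripper_width: 0.0008
```

Call:
servo_tool --pt "0 0 0 0.05 0" --pt "0 0 0 0 0"

```text
time_s: 21.62
tcp_pos: [0.5727, -0.0008, 0.0492]
eef_rot: [-180.0, 0.0, -175.4]
contact_force: [1.7, 0.4, 2.8]
gripper_width: 0.0005
```

Call:
servo_tool --pt "0 0 0 0.05 0" --pt "0 0 0 0 0"

```text
time_s: 21.88
tcp_pos: [0.5727, -0.0007, 0.0487]
eef_rot: [180.0, 0.0, -175.4]
contact_force: [1.0, 1.0, 2.7]
gripper_width: 0.0006
```

Call:
servo_tool --pt "0 0 0 0.05 0" --pt "0 0 0 0 0"

```text
time_s: 22.12
tcp_pos: [0.5727, -0.0007, 0.0482]
eef_rot: [180.0, 0.0, -175.4]
contact_force: [1.9, 0.3, 2.0]
gripper_width: 0.0004
```

Call:
servo_tool --pt "0 0 0 0.05 0" --pt "0 0 0 0 0"

```text
time_s: 22.38
tcp_pos: [0.5727, -0.0007, 0.0478]
eef_rot: [180.0, 0.0, -175.4]
contact_force: [2.1, 1.3, 4.2]
gripper_width: 0.0005
```

Call:
servo_tool --pt "0 0 0 0.05 0" --pt "0 0 0 0 0"

```text
time_s: 22.62
tcp_pos: [0.5728, -0.0007, 0.0475]
eef_rot: [-180.0, 0.0, -175.4]
contact_force: [0.9, 0.2, 6.3]
gripper_width: 0.0001
```

Call:
servo_tool --pt "0 0 0 0.05 0" --pt "0 0 0 0 0"

```text
time_s: 22.88
tcp_pos: [0.5728, -0.0007, 0.0472]
eef_rot: [-180.0, 0.0, -175.4]
contact_force: [1.2, 0.3, 8.3]
gripper_width: 0.0006
```

Call:
servo_tool --pt "0 0 0 0.05 0" --pt "0 0 0 0 0"

```text
time_s: 23.12
tcp_pos: [0.5729, -0.0007, 0.047]
eef_rot: [-180.0, 0.1, -175.4]
contact_force: [-0.3, -0.1, 10.6]
gripper_width: 0.0003
```

Call:
servo_tool --pt "0 0 0 0.04 0" --pt "0 0 0 0 0" --pt "0 0 0 0 0"

```text
time_s: 23.5
tcp_pos: [0.5729, -0.0008, 0.0468]
eef_rot: [-180.0, 0.1, -175.4]
contact_force: [-0.7, 1.2, 12.7]
gripper_width: -0.0
```

Call:
servo_tool --pt "0 0 0 0 0" --pt "0 0 0 0 0" --pt "0 0 0 0 0" --pt "0 0 0 0 0"

```text
time_s: 24.0
tcp_pos: [0.5729, -0.0008, 0.0468]
eef_rot: [-180.0, 0.1, -175.4]
contact_force: [0.2, 1.4, 13.2]
gripper_width: 0.0002
```

Call:
servo_tool --pt "0 0 0 -0.4 0" --pt "0 0 0 -0.9 0" --pt "0 0 0 -2 0" --pt "0 0 0 -1.7 0" --pt "4 1.5 0 0 0" --pt "4 2.8 0 0 0" --pt "4 0 0 0 0" --pt "4 0 0 0 0"

```text
time_s: 25.0
tcp_pos: [0.529, -0.0043, 0.0954]
eef_rot: [-180.0, -0.0, -175.4]
contact_force: [-0.1, 0.1, 0.2]
gripper_width: 0.0349
```

```bash
python3 - <<'E'
from h import *
s=r.get_state();print(s['time_s'],s['tcp_pos'],s['contact_force'],s['gripper_width'])
cv2.imwrite('pics/w3.png',r.capture('wrist')[:,:,::-1])
cv2.imwrite('pics/s3.png',cv2.resize(r.capture('side')[160:280,300:460,::-1],None,fx=5,fy=5,interpolation=cv2.INTER_CUBIC))
E
```

```text
25.0 [ 0.52896713 -0.00434383  0.09541343] [-0.13724689  0.05616701  0.19979117] 0.03493433125131327
```

View pics/w3.png

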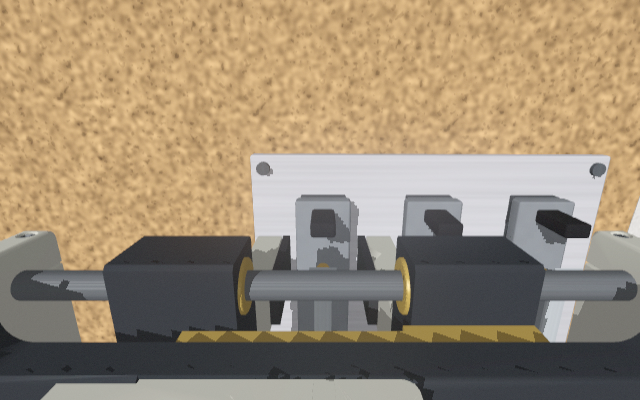

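View pics/s3.png

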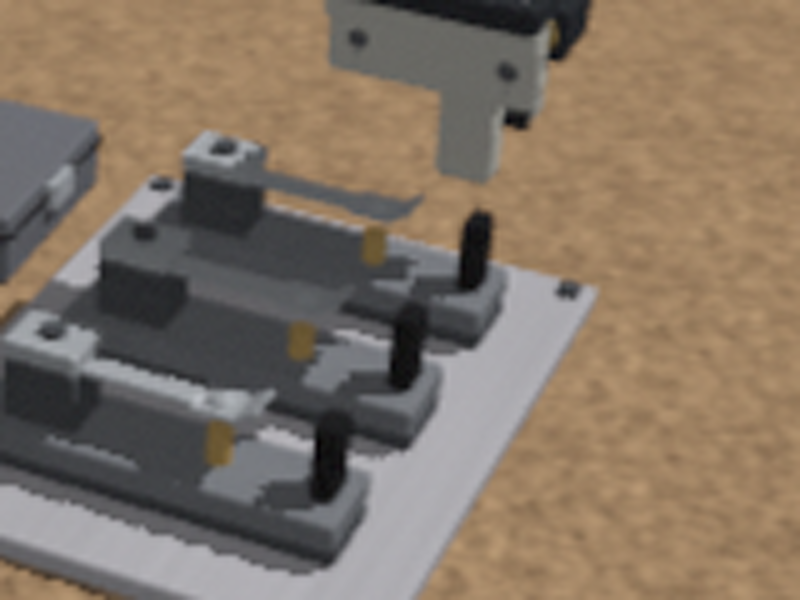

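The right tab is centred between the fingers, at pixel (323,222). Descending and gripping it.

Call:
servo_tool --pt "4 0 0 1.5 0" --pt "4 0 0 2 0" --pt "4 0 0 1.5 0" --pt "4 0 0 0.7 0" --pt "4 0 0 0 0" --pt "4 0 0 0 0"

```text
time_s: 25.85
tcp_pos: [0.5301, -0.0041, 0.0392]
eef_rot: [180.0, 0.0, -175.4]
contact_force: [-0.1, 0.2, 0.1]
gripper_width: 0.0398
```

Call:
servo_tool --pt "1 0 0 0 0" --pt "1 0 0 0 0" --pt "1 0 0 0 0" --pt "1 0 0 0 0" --pt "1 0 0 0 0" --squeeze 20

```text
time_s: 26.48
tcp_pos: [0.5297, -0.0048, 0.039]
eef_rot: [-180.0, -0.0, -175.4]
contact_force: [-0.3, -4.7, 1.3]
gripper_width: 0.0159
```

Call:
servo_tool --pt "1 0.2 -0.05 0 0" --pt "1 0.4 0 0 0" --pt "1 0.4 0 0 0" --pt "1 0 0 0 0"

```text
time_s: 26.98
tcp_pos: [0.5199, -0.0056, 0.039]
eef_rot: [-180.0, 0.0, -175.4]
contact_force: [1.4, -3.1, 1.2]
gripper_width: 0.0157
```

Call:
servo_tool --pt "1 0.4 0 0 0" --pt "1 0.5 0 0 0" --pt "1 0.5 0 0 0" --pt "1 0.5 0 0 0" --pt "1 0.3 0 0 0" --pt "1 0.2 0 0 0" --pt "1 0 0 0 0" --pt "1 0 0 0 0"

```text
time_s: 27.98
tcp_pos: [0.4961, -0.0074, 0.039]
eef_rot: [-180.0, 0.0, -175.4]
contact_force: [1.6, -3.5, 3.0]
gripper_width: 0.0155
```

Call:
servo_tool --pt "1 0.1 0 0 0" --pt "1 0.1 0 0 0" --pt "1 0 0 0 0" --pt "1 0 0 0 0"

```text
time_s: 28.48
tcp_pos: [0.4949, -0.0075, 0.039]
eef_rot: [-180.0, 0.1, -175.4]
contact_force: [5.7, -5.7, 0.6]
gripper_width: 0.0159
```

The tool reached the end stop: fx rose to about 6 N after about 35 mm of travel. Releasing and lifting.

Call:
servo_tool --pt "4 -0.05 0 0 0" --pt "4 0 0 0 0" --pt "4 0 0 0 0" --pt "4 0 0 0 0" --pt "4 0 0 -1.5 0" --pt "4 0 0 -3 0" --pt "4 0 0 -4 0" --pt "4 0 0 0 0"

```text
time_s: 29.48
tcp_pos: [0.4962, -0.0069, 0.1267]
eef_rot: [179.9, 0.3, -175.4]
contact_force: [0.0, 0.3, -0.4]
gripper_width: 0.0401
```

Call:
servo_tool --pt "4 3 0 -3 0" --pt "4 3 0 -3 0" --pt "4 0 0 0 0" --pt "4 0 0 0 0"

```text
time_s: 29.98
tcp_pos: [0.4344, -0.0122, 0.1832]
eef_rot: [180.0, -0.0, -175.4]
contact_force: [0.0, 0.7, 0.3]
gripper_width: 0.0403
```

```bash
python3 - <<'E'
from h import *
s=r.get_state();print(s['time_s'],s['tcp_pos'],s['contact_force'],s['gripper_width'])
cv2.imwrite('pics/side4.png',r.capture('side')[:,:,::-1]);cv2.imwrite('pics/scene4.png',r.capture('scene')[:,:,::-1])
a=cv2.imread('pics/side4.png')[170:330,200:440];cv2.imwrite('pics/z4.png',cv2.resize(a,None,fx=3.3,fy=3.3,interpolation=cv2.INTER_CUBIC))
a=cv2.imread('pics/scene4.png')[150:280,220:480];cv2.imwrite('pics/z5.png',cv2.resize(a,None,fx=3,fy=3,interpolation=cv2.INTER_CUBIC))
E
```

```text
29.975 [ 0.43440734 -0.01218294  0.18324167] [0.03100356 0.7267147  0.2778903 ] 0.040327799825866026
```

View pics/z4.png

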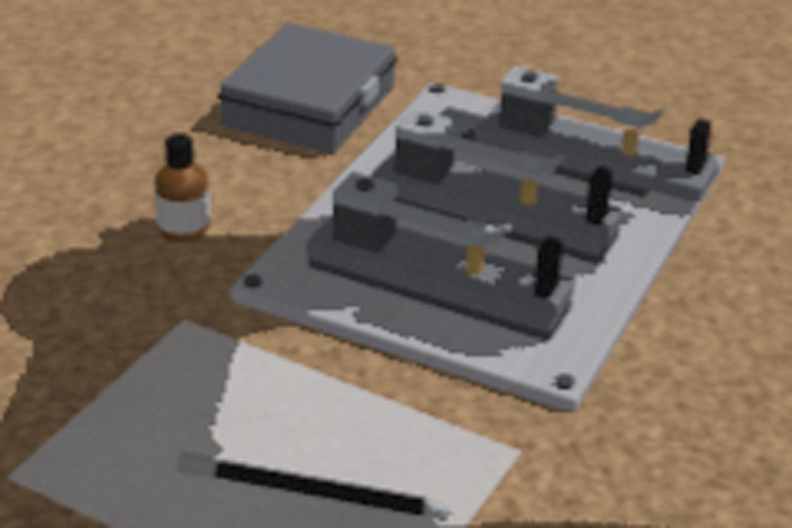

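View pics/z5.png

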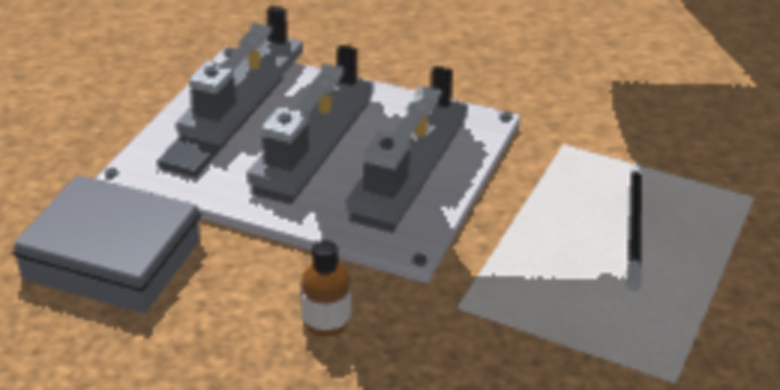

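The right carriage's tab top moved from (396,203) to (412,208) in the side view. The other two tab tops are within 1 px of where they were, and the bystanders look unmoved. Handing in.

```bash
python3 - <<'E'
from h import *
print(tri([('side',(700/3.3+200,124/3.3+170)),('scene',(277/3+220,10/3+150))]))
r.close_job()
E
```

```text
[ 0.4959926  -0.00686941  0.06021169]
the job is handed in; nothing more can be done
```

I pressed the three clips from left to right, drew the right-hand carriage fully out as the slack one, let go, and handed the job in at about 30 s of the 61 s. No verdict was reported.

| Clip | Spring force just above the stop | Held on the stop |
|---|---|---|
| Left | about 5.6 N | about 10–12 N for over 0.5 s |
| Middle | about 6.5 N | about 12 N for over 0.5 s |
| Right (slack) | about 2.7 N | about 13 N for over 0.5 s |

- **Force readings:** they are noisy by about 0.5 to 1 N, but the right clip was clearly softer over the whole stroke. The highest reading was 13.2 N, well below 20 N.
- **Pull:** I gripped the right tab and moved it about 35 mm. The pull then rose to about 6 N, which I took as the end stop.
- **Last checks:** two-camera triangulation puts the right tab about 34 mm out. The left and middle tabs are within 1 pixel of where they started. By eye, the box, bottle and pen look unmoved. The gripper is open and clear, with contact force near zero apart from noise.
- **Disagreements:** no check failed or disagreed beyond 1–2 mm.

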